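# Index the marking table one hole towards the marking post

### The job

With the fingertips, press the indexing table's plunger in and turn the table one hole round towards the steel marking post, so that its brass pointer faces the post. Then let the plunger spring out so that the table is locked in that next hole; do not turn it away from the post or past that hole. Grasp nothing, do not strike the post, and leave the loose things on the bench where they stand.

Things in the scene. Friction and masses are not known exactly. Their poses are not given: they have to be found in the camera images.
- base: Fixed round grey base, 304 mm across, 28 mm high, six dark holes in its rim 60 degrees apart. Origin on the turning axis at bench level, z up. Its x axis points to the hole where the table is locked at the start; the next holes lie at +60 and -60 degrees. A wooden disc 260 mm across, top at z = 50 mm, turns on it.
- turntable (a joint): Angle of the wooden disc about the base's z axis, rad: 0 at the start, positive anticlockwise from above; the next holes are at +1.047 and -1.047. Turns lightly (about 0.06 N m, no coasting) once the plunger is in; about 0.035 rad of play either way while it is out.
- plunger (a joint): How far the plunger is pressed down, m: 0 out, 0.012 fully in. Spring: 6 N at 0, about 10 N at the stop. The table is free when pressed more than 0.008. Between holes the spring brings it back only to about 0.008; it snaps out by itself when the table reaches a hole and nothing presses it.
- plunger_top (a point): Centre of the plunger's flat round steel top, 52 mm across, 85 mm from the turning axis; 66 mm above the bench when out. Moves with plunger and disc. Pressed straight down.
- collar (a point): Centre, at rim height (70 mm above the bench), of the dark steel collar around the plunger, fixed to the disc; 56 mm inside, 79 mm outside diameter. The rim stands 4 mm above the plunger when it is out, 16 mm when fully in: a fingertip pressing the plunger stands inside the collar and pushes the disc round by the collar's wall.
- pointer (a point): Outer end of the small brass pointer on the disc's edge, on the same radius as the plunger, 145 mm from the turning axis, 52 mm above the bench.
- blank (a point): Top of the bolt (82 mm above the bench) of a round wood blank, 60 mm across, top at 76 mm, fixed to the disc 30 mm from the axis on the side away from the plunger.
- post: Steel marking post fixed to the bench: round foot 56 mm across, 16 mm stem, thin 40 mm wheel at 66 mm, 95 mm high. Origin at the centre of its underside. Stands about 200 mm from the turning axis, outside either the +60 or the -60 degree hole: the sign of its y in the base frame gives the way to turn.
- knob: Loose turned dark wood plane knob, 41 mm across, 61 mm high, standing on the bench at about 200 mm from the axis on the side away from the post; leave it. Origin at the centre of its underside.
- bench_plane: Loose bench plane, 250 by 60 mm and about 100 mm high, lying beside the table at negative y; leave it. Origin under its middle.
- wax_tin: Loose round metal tin, 80 mm across, 50 mm high, at positive y; leave it. Origin under its middle.
- screwdriver: Loose screwdriver with a wooden handle, lying at positive y; leave it. Origin under its middle.
Things that resemble listed ones, but are neither listed nor needed, are in the scene too. Leave any green or pink look-alike of the post alone.

How it is judged:
On the way, in this order (a step that is already met when the one before it is completed fails the run):
1. the plunger is pressed in with the fingers, freeing the table (value of joint plunger above 0.0085 m and contact force between the fingers and base above 2 N), for 0.1 s.
2. the table is turned by the fingers beyond 0.4 rad on the post's side (contact force between the fingers and base above 0.3 N and ((y of post in the frame of base above 0 m and value of joint turntable above 0.4 rad) or (y of post in the frame of base below 0 m and value of joint turntable below -0.4 rad))), for 0.02 s.
At the end, for the whole second after the job is handed in: The table stands still one hole (60 degrees, within 0.05 rad) from its start on the post's side, with the plunger sprung out (pressed less than 2 mm) and so locked (value of joint plunger below 0.002 m and velocity of joint turntable between -0.05 and 0.05 rad/s and ((y of post in the frame of base above 0 m and value of joint turntable between 0.997 and 1.097 rad) or (y of post in the frame of base below 0 m and value of joint turntable between -1.097 and -0.997 rad))); the robot touches nothing.
It fails at once if the table is turned past the next hole (value of joint turntable above 1.25 rad or value of joint turntable below -1.25 rad).
It fails at once if the table is turned away from the post ((y of post in the frame of base above 0 m and value of joint turntable below -0.3 rad) or (y of post in the frame of base below 0 m and value of joint turntable above 0.3 rad)).
It fails at once if a loose thing on the bench is moved or lifted by more than 20 mm (distance of any of knob, bench_plane, wax_tin, screwdriver from where it was at the start of the episode above 0.02 m).
It fails at once if the marking post is struck hard (contact force between any of the arm, the fingers and post above 20 N).
It also fails if it takes over 45 s, if anything falls off the work surface, if the arm or the gripper's body presses on something with over 40 N, if the wrist force passes 120 N, or if a joint passes its speed limit or range.

### The arm

A 6-joint arm with a two-finger parallel gripper is mounted at the origin on the work surface. World frame = base frame: x ahead of the robot, y to its left, z up, the work surface at z = 0. Lengths are in m, angles in rad, forces in N, time in s.
With the tool pointing down it reaches from about 0.375 to 0.975 m from the base axis. Payload 3.8 kg.
Tool frame: the origin (TCP) lies at the very end of the fingers, on their centre line; the grasp point (between the pads) lies 19 mm behind it; y points along the fingers, x is the direction in which the jaws open and shut, and the axes are right-handed (so a half turn about y gives the same grasp; the last joint's range is limited). The gripper opens to 85 mm and grips with 20 to 120 N. Pads are 22 mm wide; open, the fingers measure 114 mm over their backs; the gripper's body (76 mm by 85 mm) begins 54 mm behind the grasp point. The pads swing forward as they close: fully open they stand 13 mm farther back than shut.
Start: joints at [-1.323, 0.264, 1.604, -0, 1.274, -0.037], TCP at [0.19, -0.648, 0.231] pointing down, gripper open.
Joint ranges: [-2.63, 2.63], [-0.94, 2.18], [0.31, 2.57], [-1.31, 4.45], [0, 2.66], [-2.55, 2.55]. Speed limits (rad/s): [2.57, 2.57, 3.14, 3.14, 3.14, 3.14].

### API

Orientations are given as a rotation vector (axis times angle).
In Python, from workcell import bot, cams gives the robot as it stands.
- The arm moves only by the tool play_rows, never from a script. Its argument "motion" is a list of rows, each a list of 2 entries, a list of its own where there are three numbers: the shift along the world's x, y, z normalised to -1 to 1, where 1 is 400 mm, then the turn, a rotation vector about the world's x, y, z normalised to -1 to 1, where 1 is pi/4 rad. In form: [[[tx, ty, tz], [ax, ay, az]], ...]. A call has 1 to 10 rows; each row is the pose to reach, as a shift and turn from the pose commanded when the call began; what a row does not reach only later rows make up. A row lasts 1/8 s, in which the tool goes at most 62.5 mm and 10.7 degrees, less where a joint would pass 70% of its speed; a pose out of reach is approached as far as the arm can. A call with a number of a shift or a turn outside -1 to 1 is refused whole. A call with a gripper value outside its range is refused whole. "gripper" is the closure, from 0 (fully open) to 1 (shut), set as the call begins (left out, the last holds). The fingers move at their own pace and stop on an object; "squeeze" is the grip in N (left out, the last holds). Time passes only in rows, so rows that repeat a pose let the fingers close. It gives the time, the measured TCP pose, the force and the opening at its end, in the units of the state.
- bot.read_state(): the state, without advancing time (a new reading comes with each control period).
- cams.read_camera(name): name is "scene" or "top" or "wrist"; returns (picture, depth): 420x560x3 uint8, red, green, blue; 420x560 float32, m along the optical axis (not along the pixel's ray), 0 where there is no reading.
- cams.calibration(name): a dict with "mtx" (3x3 intrinsics, pixels), "R" (3x3) and "t" (3): a world point X has camera coordinates R X + t; the wrist camera has in their place "tool_from_camera" (4x4, takes a point from camera to tool coordinates, whose origin is the TCP and whose axes are the tool frame's). Camera axes: x right, y down, z forward; pixel columns grow to the right and rows downward; lengths in m; the calibration is good to about 2 mm. A picture is of the moment at which its call begins: read the wrist's pose just before it. calibration takes no time and is no camera call.
- bot.finish_job(): hands the job in, once; it reports no verdict.
Trained networks look in the newest picture that a camera, given by its name, has taken for a name from the list of things; names that differ only in an ending like _2 or _b are one class to them, and where a whole thing is asked for, a point or a joint stands for the part that bears it (a point fixed in the world has none). Each returns a list of dicts, best first, with "conf" (0 to 1); they miss things now and then, are a little off and sometimes report something else, mostly with a low value. They report only what shows in the picture. A call takes as long as a camera call. They do not tell look-alikes from the thing itself.
- cams.recognise(camera, label): "xyz" ([x, y, z] in m, in the coordinates of the camera as it stood for that picture, good to about 4 mm: the middle of the surface that is visible of it).
- cams.regions_of(camera, label): "mask" (420x560 bool, what is visible of it).
- cams.mark_of(camera, label): "xyz" ([x, y, z] in m, in the coordinates of the camera as it stood for that picture, good to about 4 mm: a listed point, or the origin of a listed thing).
The state is a dict: "time": time; "q": joint angles; "joint_vel": joint speeds; "joint_torque": joint torques, N m; "tool_pos": TCP position; "tcp_rot": TCP orientation; "wrist_force": force on the tool from outside, world axes, zero at the start; "torque": the same for the moment, N m; "width": opening from 0.0 (shut) to 1.0 (fully open).
Only numpy, scipy, OpenCV 4.12 (cv2) and the standard library are available. Lean on these libraries where they do the work, as an engineer would, in place of code of your own. Each camera call takes 0.05 s, during which the arm holds its last target.

## Working session

There is one attempt and no reset: what is moved stays moved. The work goes in short steps, Python scripts to look and compute and a tool call to move; the robot and the scene stay as the last step left them, time stands still between calls to the robot, and variables do not carry over. Pictures are saved under pics/ and viewed, and the job is handed in when it is done.

Besides the shell and the picture viewer there is one more tool, called after "Call:" in YAML: its name, and indented under it one key for each argument. play_rows: Moves the arm, as the interface text tells. Its arguments: {"type":"object","properties":{"motion":{"type":"array","items":{"type":"array"}},"gripper":{"type":"number"},"squeeze":{"type":"number"}},"required":["motion"]}

```bash
mkdir -p pics
cat > h.py <<'E'
import numpy as np, cv2
from workcell import bot, cams
def shot(n,f):
    im,d=cams.read_camera(n); cv2.imwrite('pics/'+f,im[:,:,::-1]); return im,d
def w(n,p):
    c=cams.calibration(n); return np.array(c['R']).T@(np.array(p)-np.array(c['t']))
def px(n,X):
    c=cams.calibration(n); p=np.array(c['R'])@X+np.array(c['t']); p=np.array(c['mtx'])@p; return p[:2]/p[2]
E
python3 - <<'E'
from h import *
print(bot.read_state())
for n in('scene','top'):
    shot(n,n+'1.png')
    for l in('base','plunger_top','collar','pointer','blank','post','knob','bench_plane','wax_tin','screwdriver'):
        for r in cams.mark_of(n,l): 
            X=w(n,r['xyz']); print(n,l,round(r['conf'],2),X.round(3),px(n,X).round())
print(bot.read_state()['time'])
E
```

```text
{'time': 0.0, 'q': array([-1.32290304e+00,  2.64766970e-01,  1.60537008e+00,  2.29290155e-05,
        1.27370229e+00, -3.68756352e-02]), 'joint_vel': array([-0.0007779 , -0.00209486, -0.00124114,  0.00054351, -0.00097691,
        0.00029964]), 'joint_torque': array([-8.05850741e-04, -5.15116847e+01, -3.67309391e+01, -1.03703705e-04,
        1.29437810e-02, -1.03398020e-05]), 'tool_pos': array([ 0.18947375, -0.64710133,  0.22995484]), 'tcp_rot': array([-1.32908503,  0.99813975, -0.99525853]), 'wrist_force': array([ 0.03264248, -0.17471926,  0.74859216]), 'torque': array([ 0.01572531,  0.01304032, -0.02629147]), 'width': 1.0052363647648708}
scene base 0.73 [ 0.558  0.087 -0.002] [298. 232.]
scene plunger_top 0.63 [0.624 0.037 0.063] [273. 219.]
scene collar 0.75 [0.623 0.039 0.072] [274. 217.]
scene pointer 0.77 [ 0.671 -0.     0.051] [254. 226.]
scene blank 0.9 [0.53  0.106 0.08 ] [309. 207.]
scene post 0.86 [ 0.835  0.111 -0.001] [256. 285.]
scene post 0.85 [0.755 0.375 0.   ] [360. 303.]
scene post 0.65 [ 0.841 -0.052 -0.001] [205. 265.]
scene post 0.42 [ 0.536 -0.113 -0.001] [246. 
[... 489 characters left out ...]
p base 0.36 [ 0.736  0.173 -0.004] [232. 175.]
top plunger_top 0.75 [0.621 0.038 0.069] [270. 206.]
top collar 0.83 [0.62  0.041 0.071] [269. 206.]
top pointer 0.71 [ 0.527 -0.107  0.002] [313. 235.]
top pointer 0.67 [0.672 0.007 0.05 ] [280. 191.]
top blank 0.97 [0.529 0.105 0.085] [249. 233.]
top post 0.73 [0.836 0.112 0.   ] [249. 147.]
top post 0.64 [ 0.737  0.175 -0.002] [231. 175.]
top post 0.55 [0.757 0.375 0.002] [173. 169.]
top knob 0.6 [ 0.529 -0.107  0.001] [313. 235.]
top bench_plane 0.7 [0.675 0.005 0.053] [280. 190.]
top bench_plane 0.66 [ 0.548 -0.493  0.002] [426. 229.]
top wax_tin 0.76 [ 0.599  0.468 -0.005] [145. 215.]
top screwdriver 0.7 [0.334 0.495 0.005] [134. 293.]
1.1
```

View pics/scene1.png

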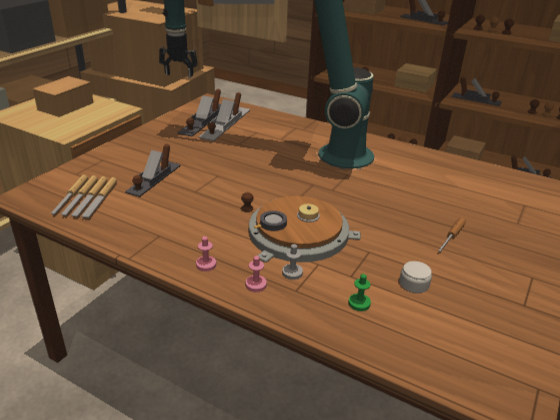

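View pics/top1.png

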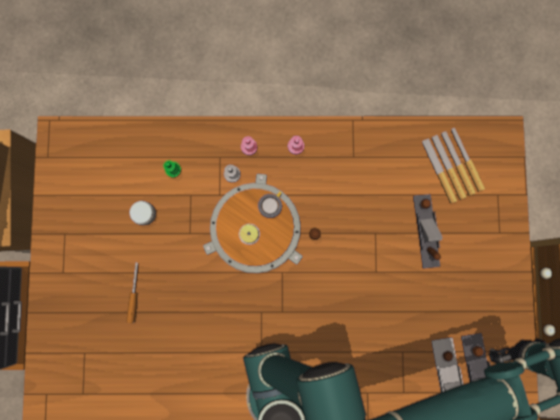

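Run:
```python
import cv2,numpy as np
a=cv2.imread('pics/scene1.png')[140:320,180:400]; a=cv2.resize(a,None,fx=3.5,fy=3.2,interpolation=cv2.INTER_CUBIC); cv2.imwrite('pics/crop1.png',a)
b=cv2.imread('pics/top1.png')[110:290,160:360]; cv2.imwrite('pics/crop2.png',cv2.resize(b,None,fx=3.3,fy=3.3,interpolation=cv2.INTER_CUBIC))
```

```text
(no output)
```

View pics/crop1.png

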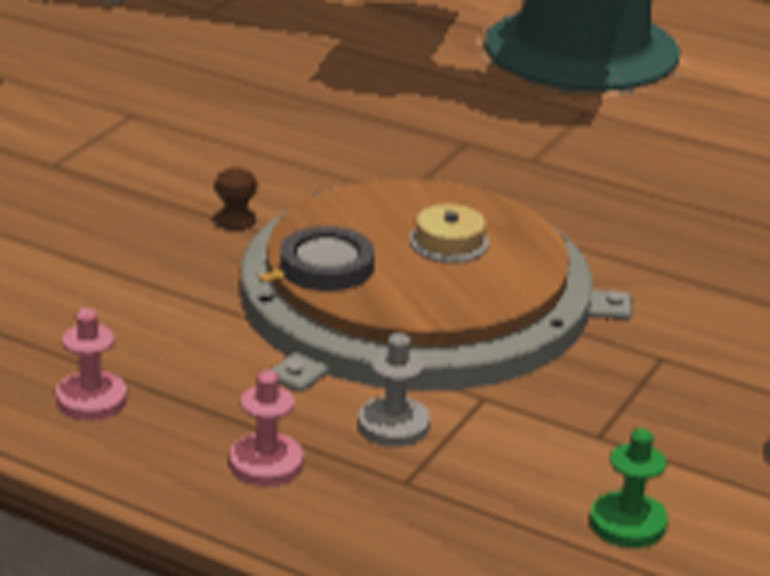

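View pics/crop2.png

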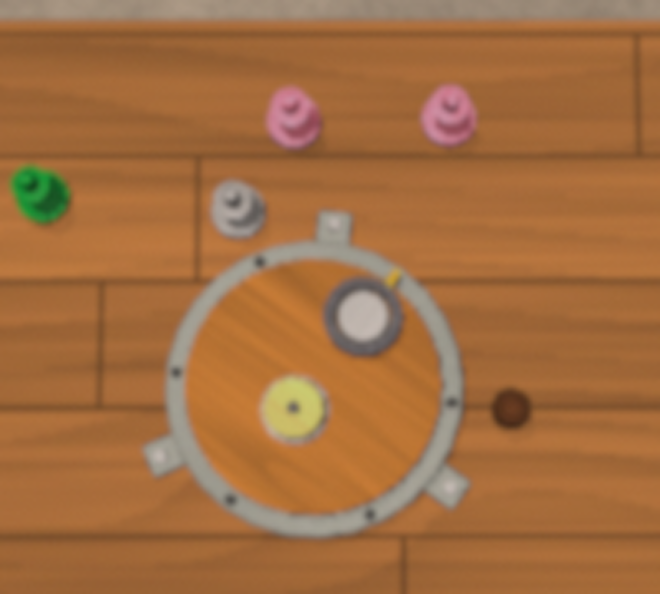

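Run:
```python
from h import *
from scipy.spatial.transform import Rotation as R
s=bot.read_state();print(s['time'],R.from_rotvec(s['tcp_rot']).as_matrix().round(3))
ax=np.array([.554,.088]);
for P in [(.5295,.1055),(.622,.039),(.672,.004),(.737,.174)]:
    d=np.array(P)-ax;print(P,np.hypot(*d),np.degrees(np.arctan2(d[1],d[0])))
c=cams.calibration('wrist');print(np.array(c['tool_from_camera']).round(3),c['mtx'])
```

```text
1.1 [[ 0.281  0.     0.96 ]
 [-0.96   0.     0.281]
 [ 0.    -1.     0.   ]]
(0.5295, 0.1055) 0.030108138434649257 144.4623222080257
(0.622, 0.039) 0.08381527307120101 -35.77607771789467
(0.672, 0.004) 0.14484474446799925 -35.44571032759823
(0.737, 0.174) 0.20220039564748626 25.17096003704137
[[ 1.    -0.     0.001 -0.001]
 [-0.001 -0.266  0.964 -0.141]
 [-0.    -0.964 -0.266  0.067]
 [ 0.     0.     0.     1.   ]] [[295.26487047   0.         279.02443038]
 [  0.         295.26487047 206.23190332]
 [  0.           0.           1.        ]]
```

Call:
play_rows:
  motion:
    - [[0.15,0.2,0],[0,0,0]]
    - [[0.3,0.4,0],[0,0,0]]
    - [[0.4,0.6,0],[0,0,0]]
    - [[0.5,0.8,0],[0,0,0]]
    - [[0.55,0.9,0],[0,0,0]]
    - [[0.55,0.9,0],[0,0,0]]
    - [[0.55,0.9,0],[0,0,0]]
    - [[0.55,0.9,0],[0,0,0]]
    - [[0.55,0.9,0],[0,0,0]]
  gripper: 1

```text
time: 2.22
tool_pos: [0.4096, -0.2881, 0.2315]
tcp_rot: [-1.332, 0.996, -0.997]
wrist_force: [-0.1, -0.8, -0.7]
width: 0.0
```

Call:
play_rows:
  motion:
    - [[0.1,0.15,0],[0,0,0]]
    - [[0.2,0.3,0],[0,0,0]]
    - [[0.3,0.45,-0.05],[0,0,0]]
    - [[0.4,0.6,-0.1],[0,0,0]]
    - [[0.48,0.74,-0.15],[0,0,0]]
    - [[0.532,0.815,-0.2],[0,0,0]]
    - [[0.532,0.815,-0.25],[0,0,0]]
    - [[0.532,0.815,-0.25],[0,0,0]]
    - [[0.532,0.815,-0.25],[0,0,0]]
    - [[0.532,0.815,-0.25],[0,0,0]]

```text
time: 3.48
tool_pos: [0.6231, 0.0364, 0.1329]
tcp_rot: [-1.328, 0.997, -1.0]
wrist_force: [-0.3, -0.3, 1.0]
width: -0.0
```

```bash
cat >> h.py <<'E'
from scipy.spatial.transform import Rotation as R
def wpose():
    s=bot.read_state(); T=np.array(cams.calibration('wrist')['tool_from_camera']); W=np.eye(4); W[:3,:3]=R.from_rotvec(s['tcp_rot']).as_matrix(); W[:3,3]=s['tool_pos']; return W@T
E
python3 - <<'E'
from h import *
print(bot.read_state()['time'],bot.read_state()['tool_pos'])
M=wpose(); shot('wrist','w1.png'); shot('scene','s2.png')
for l in('plunger_top','collar','pointer','blank','base','post'):
    for r in cams.mark_of('wrist',l): print(l,round(r['conf'],2),(M@np.r_[r['xyz'],1])[:3].round(3))
E
```

```text
3.475 [0.62314323 0.03643105 0.13294515]
plunger_top 0.84 [0.624 0.034 0.064]
plunger_top 0.69 [ 0.739  0.17  -0.   ]
collar 0.67 [0.623 0.037 0.069]
pointer 0.58 [0.67  0.003 0.049]
blank 0.61 [0.531 0.104 0.081]
base 0.84 [0.553 0.092 0.   ]
post 0.75 [0.742 0.169 0.002]
```

View pics/w1.png

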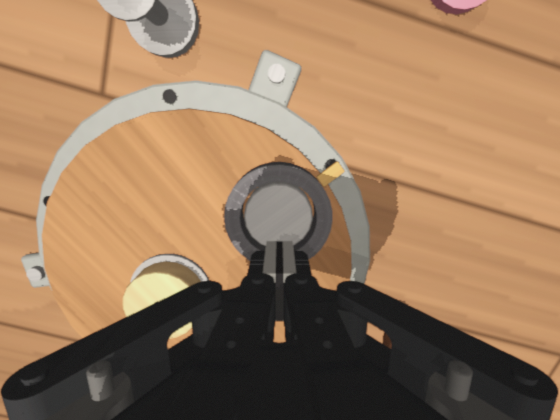

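The wrist picture shows the plunger top at (278,215), with the shut fingertips lined up over it. The steel post is at (160,20) and the pink look-alike at (460,0). I'm descending now.

Call:
play_rows:
  motion:
    - [[0,0,-0.06],[0,0,0]]
    - [[0,0,-0.12],[0,0,0]]
    - [[0,0,-0.15],[0,0,0]]
    - [[0,0,-0.16],[0,0,0]]
    - [[0,0,-0.17],[0,0,0]]
    - [[0,0,-0.175],[0,0,0]]
    - [[0,0,-0.18],[0,0,0]]
    - [[0,0,-0.18],[0,0,0]]

```text
time: 4.88
tool_pos: [0.623, 0.0387, 0.0611]
tcp_rot: [-1.329, 0.996, -0.997]
wrist_force: [-2.9, 2.1, 5.9]
width: -0.0
```

Call:
play_rows:
  motion:
    - [[0,0,-0.006],[0,0,0]]
    - [[0,0,-0.012],[0,0,0]]
    - [[0,0,-0.015],[0,0,0]]
    - [[0,0,-0.015],[0,0,0]]
    - [[0,0,-0.015],[0,0,0]]

```text
time: 5.5
tool_pos: [0.6232, 0.0389, 0.0557]
tcp_rot: [-1.329, 0.996, -0.997]
wrist_force: [-3.2, 2.1, 8.6]
width: 0.003
```

Run:
```python
from h import *
s=bot.read_state();print(s['tool_pos'],s['wrist_force'])
p0=s['tool_pos'][:2]; c=np.array([.554,.0885]); r=.085
for a in (0,.1,.2,.3,.4,.5,.6,.7,.8,.9,1.0,1.05,1.1,1.15,1.2,1.25):
    t=np.radians(-36)+a; q=c+r*np.array([np.cos(t),np.sin(t)]); print(a,q.round(4),((q-[.623,.038])/.4).round(3))
```

```text
[0.62324597 0.03886099 0.05571113] [-3.23216055  2.14839758  8.6432734 ]
0 [0.6228 0.0385] [-0.001  0.001]
0.1 [0.6274 0.0457] [0.011 0.019]
0.2 [0.6313 0.0532] [0.021 0.038]
0.3 [0.6345 0.0611] [0.029 0.058]
0.4 [0.6368 0.0693] [0.034 0.078]
0.5 [0.6383 0.0776] [0.038 0.099]
0.6 [0.639  0.0861] [0.04 0.12]
0.7 [0.6388 0.0946] [0.039 0.141]
0.8 [0.6378 0.103 ] [0.037 0.163]
0.9 [0.6359 0.1113] [0.032 0.183]
1.0 [0.6332 0.1194] [0.025 0.203]
1.05 [0.6316 0.1233] [0.021 0.213]
1.1 [0.6297 0.1271] [0.017 0.223]
1.15 [0.6277 0.1309] [0.012 0.232]
1.2 [0.6255 0.1345] [0.006 0.241]
1.25 [0.6231 0.138 ] [0.   0.25]
```

Call:
play_rows:
  motion:
    - [[0.011,0.019,0],[0,0,0]]
    - [[0.021,0.038,0],[0,0,0]]
    - [[0.029,0.058,0],[0,0,0]]
    - [[0.034,0.078,0],[0,0,0]]
    - [[0.038,0.099,0],[0,0,0]]
    - [[0.04,0.12,0],[0,0,0]]
    - [[0.04,0.12,0],[0,0,0]]

```text
time: 6.38
tool_pos: [0.6414, 0.0872, 0.0568]
tcp_rot: [-1.326, 0.992, -0.999]
wrist_force: [-1.5, 0.8, 7.0]
width: 0.001
```

```bash
cat > look.py <<'E'
from h import *
import sys
s=bot.read_state();print(s['time'],s['tool_pos'].round(4),s['wrist_force'].round(1))
M=wpose(); shot('wrist','w%s.png'%sys.argv[1])
c=np.array([.554,.0885])
def rep(n,l,X):
    d=X[:2]-c; a=np.arctan2(d[1],d[0])
    if l=='blank': a+=np.pi
    print(n,l,X.round(3),'turn',round((a+np.radians(36)+np.pi)%(2*np.pi)-np.pi,3))
for l in('collar','pointer','blank'):
    for r in cams.mark_of('wrist',l)[:1]: rep('w',l,(M@np.r_[r['xyz'],1])[:3])
shot('scene','s%s.png'%sys.argv[1])
for l in('collar','pointer'):
    for r in cams.mark_of('scene',l)[:1]: rep('s',l,w('scene',r['xyz']))
E
python3 look.py 3
```

```text
6.375 [0.6414 0.0872 0.0568] [-1.5  0.8  7. ]
w pointer [0.703 0.085 0.052] turn 0.607
s collar [0.641 0.087 0.074] turn 0.616
s pointer [0.697 0.082 0.052] turn 0.582
```

View pics/w3.png

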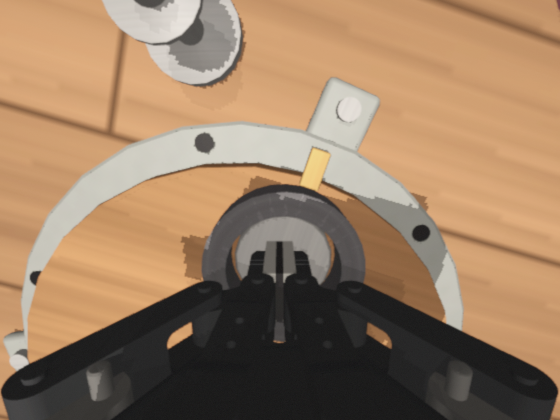

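The pointer at (315,168) has turned about 0.6 rad with the table, and the next hole is at (204,142). I'm continuing the turn.

Call:
play_rows:
  motion:
    - [[0,0.01,-0.003],[0,0,0]]
    - [[-0.001,0.021,-0.003],[0,0,0]]
    - [[-0.003,0.043,-0.003],[0,0,0]]
    - [[-0.008,0.063,-0.003],[0,0,0]]
    - [[-0.008,0.063,-0.003],[0,0,0]]

```text
time: 7.35
tool_pos: [0.6384, 0.1124, 0.0558]
tcp_rot: [-1.326, 0.992, -1.0]
wrist_force: [-0.9, -0.1, 8.1]
width: 0.002
```

```bash
python3 look.py 4
```

```text
7.35 [0.6384 0.1124 0.0558] [-0.9 -0.1  8.1]
w pointer [0.696 0.126 0.052] turn 0.889
s collar [0.636 0.11  0.07 ] turn 0.889
s pointer [0.695 0.123 0.055] turn 0.87
```

View pics/w4.png

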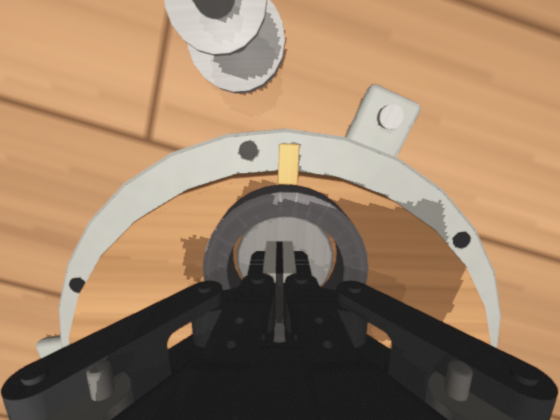

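The pointer at (290,165) is short of the hole at (249,150), so the turn is about 0.88 rad. I'll lift the tip just enough to stop pressing while keeping it inside the collar, then push on the wall until the plunger snaps out.

Call:
play_rows:
  motion:
    - [[0,0,0.01],[0,0,0]]
    - [[0,0,0.02],[0,0,0]]
    - [[0,0,0.02],[0,0,0]]
    - [[-0.003,0.01,0.02],[0,0,0]]
    - [[-0.007,0.02,0.02],[0,0,0]]
    - [[-0.011,0.03,0.02],[0,0,0]]
    - [[-0.015,0.04,0.02],[0,0,0]]
    - [[-0.015,0.04,0.02],[0,0,0]]

```text
time: 8.7
tool_pos: [0.6292, 0.1268, 0.06]
tcp_rot: [-1.332, 0.996, -0.997]
wrist_force: [0.6, -3.7, 0.3]
width: -0.002
```

```bash
python3 look.py 5
```

```text
8.7 [0.6292 0.1268 0.06  ] [ 0.6 -3.7  0.3]
w collar [0.638 0.113 0.069] turn 0.907
w pointer [0.695 0.136 0.053] turn 0.949
w blank [0.698 0.13  0.051] turn -2.232
s collar [0.636 0.117 0.073] turn 0.96
s pointer [0.692 0.132 0.054] turn 0.935
```

View pics/w5.png

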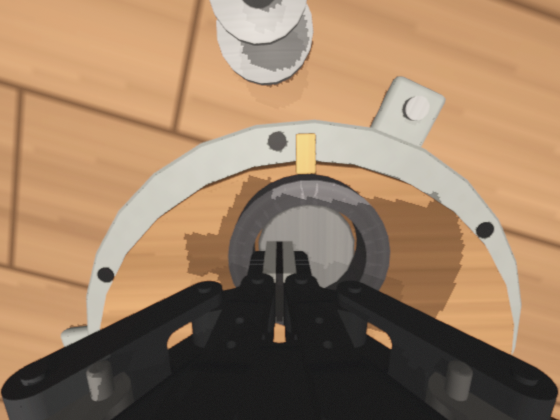

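Call:
play_rows:
  motion:
    - [[0,0,0.005],[0,0,0]]
    - [[-0.002,0.004,0.005],[0,0,0]]
    - [[-0.005,0.009,0.005],[0,0,0]]
    - [[-0.007,0.013,0.005],[0,0,0]]
    - [[-0.009,0.016,0.005],[0,0,0]]
    - [[-0.009,0.016,0.005],[0,0,0]]

```text
time: 9.8
tool_pos: [0.6267, 0.1338, 0.0635]
tcp_rot: [-1.329, 0.995, -0.998]
wrist_force: [0.8, -4.9, 4.8]
width: -0.007
```

```bash
python3 look.py 6
```

```text
9.8 [0.6267 0.1338 0.0635] [ 0.8 -4.9  4.8]
w collar [0.635 0.117 0.068] turn 0.971
w pointer [0.694 0.138 0.052] turn 0.966
s collar [0.633 0.118 0.07 ] turn 0.983
s pointer [ 0.338  0.494 -0.006] turn 2.688
```

View pics/w6.png

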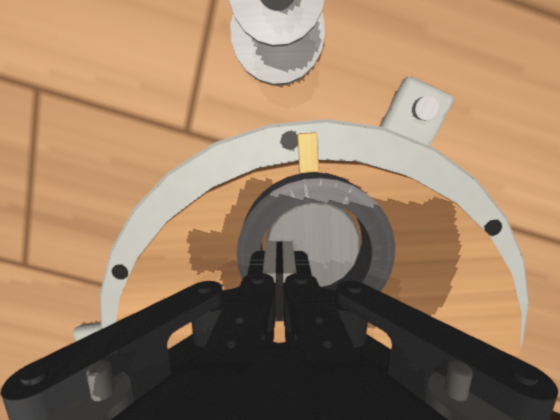

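Call:
play_rows:
  motion:
    - [[-0.002,0.003,0.002],[0,0,0]]
    - [[-0.003,0.006,0.002],[0,0,0]]
    - [[-0.003,0.006,0.002],[0,0,0]]

```text
time: 10.52
tool_pos: [0.6245, 0.1369, 0.0636]
tcp_rot: [-1.33, 0.997, -0.996]
wrist_force: [-0.5, -2.6, 5.3]
width: 0.001
```

```bash
python3 look.py 7
```

```text
10.525 [0.6245 0.1369 0.0636] [-0.5 -2.6  5.3]
w collar [0.635 0.122 0.068] turn 1.017
w pointer [0.69  0.145 0.051] turn 1.02
s collar [0.633 0.121 0.071] turn 1.02
s pointer [0.688 0.142 0.053] turn 1.013
```

View pics/w7.png

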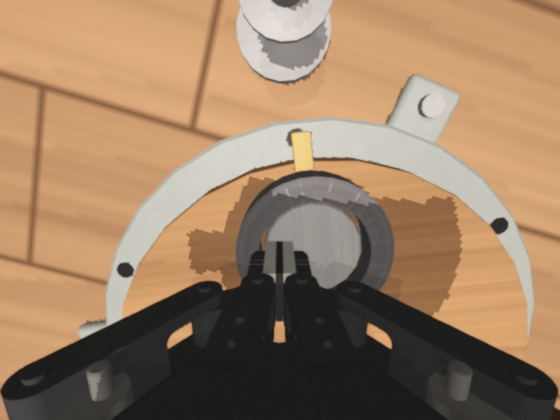

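Call:
play_rows:
  motion:
    - [[-0.002,0.003,0.002],[0,0,0]]
    - [[-0.003,0.006,0.004],[0,0,0]]
    - [[-0.003,0.006,0.004],[0,0,0]]

```text
time: 11.25
tool_pos: [0.623, 0.1391, 0.0646]
tcp_rot: [-1.33, 0.997, -0.996]
wrist_force: [-0.9, -0.8, 4.3]
width: 0.004
```

```bash
python3 look.py 8
```

```text
11.25 [0.623  0.1391 0.0646] [-0.9 -0.8  4.3]
w collar [0.632 0.123 0.069] turn 1.043
s collar [0.63  0.129 0.071] turn 1.12
s pointer [0.686 0.147 0.052] turn 1.046
```

View pics/w8.png

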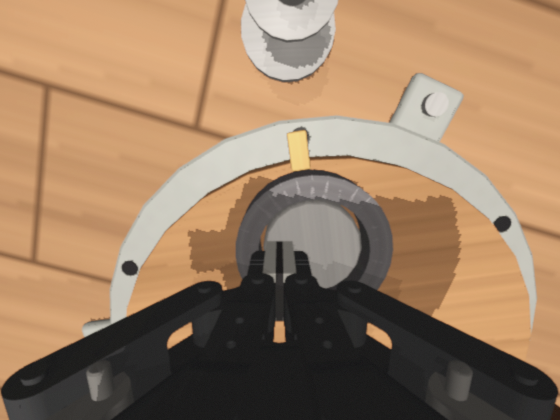

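The pointer at (298,150) now covers the hole, with the table at about 1.045 rad. I'm lifting straight off.

Call:
play_rows:
  motion:
    - [[0,0,0.01],[0,0,0]]
    - [[0,0,0.05],[0,0,0]]
    - [[0,0,0.15],[0,0,0]]
    - [[0,0,0.2],[0,0,0]]
    - [[0,0,0.2],[0,0,0]]
    - [[0,0,0.2],[0,0,0]]

```text
time: 12.35
tool_pos: [0.6224, 0.1384, 0.1433]
tcp_rot: [-1.332, 0.998, -0.996]
wrist_force: [-0.2, 0.3, -0.6]
width: -0.003
```

```bash
python3 look.py 9
python3 - <<'E'
from h import *
M=wpose();im,d=shot('wrist','w10.png')
K=np.array(cams.calibration('wrist')['mtx'])
for l in('plunger_top','pointer','blank'):
    for r in cams.mark_of('wrist',l): print(l,round(r['conf'],2),(M@np.r_[r['xyz'],1])[:3].round(4))
def zmap():
    v,u=np.mgrid[:420,:560]; P=np.stack([(u-K[0,2])/K[0,0]*d,(v-K[1,2])/K[1,1]*d,d,np.ones_like(d)],-1); return P@M.T
P=zmap(); 
c=np.array([.632,.123])
rr=np.hypot(P[...,0]-c[0],P[...,1]-c[1])
m=(rr<.018)&(d>0)&(P[...,2]<.09); print('plunger z',np.median(P[m][:,2]),m.sum())
m=(rr>.030)&(rr<.037)&(d>0)&(P[...,2]<.09); print('rim z',np.median(P[m][:,2]))
E
```

```text
12.35 [0.6224 0.1384 0.1433] [-0.2  0.3 -0.6]
w collar [0.632 0.125 0.07 ] turn 1.07
w pointer [0.691 0.152 0.053] turn 1.063
s collar [0.633 0.125 0.072] turn 1.062
s pointer [0.687 0.148 0.053] turn 1.049
pointer 0.56 [0.6891 0.1484 0.0495]
blank 0.63 [0.6319 0.1217 0.0696]
plunger z 0.0648940836885164 1631
rim z 0.06888576729389398
```

View pics/w9.png

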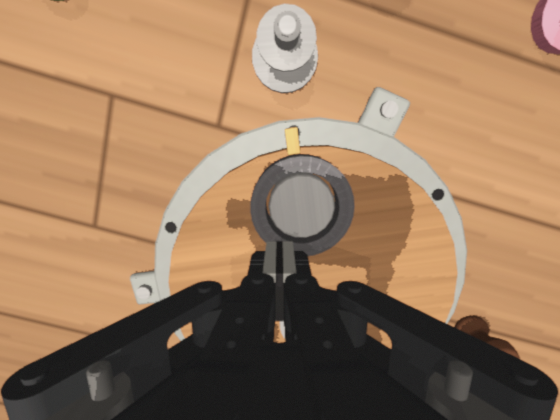

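The plunger is 4 mm below the rim, which means it is fully out. The table is at about 1.05 rad, the pointer (292,138) faces the steel post (287,60), and the gripper is clear.

```bash
python3 -c "
from h import *
print(bot.finish_job())"
```

```text
the job is handed in; nothing more can be done
None
```

I pressed the plunger about 10 mm in with the shut fingertips and turned the table anticlockwise, towards the steel post. Near the hole I eased off the plunger and pushed on the collar wall until it snapped out, then lifted straight up. The job was handed in at about 12.6 s.

**Last checks:**
- **Table angle:** the last readings gave 1.05 to 1.07 rad from the start, and the target is 1.047. The pointer covers the hole and faces the steel post.
- **Plunger:** measured 4 mm below the collar rim, so it is fully out and the table is locked.
- **Contact:** the wrist force was about zero, with the fingertips roughly 70 mm above the collar.
- **Loose things:** I did not re-measure them at the end, but the arm's path stayed clear of them.

**Disagreements:** one scene-camera reading of the collar, taken with the fingers still in it, gave 1.12 rad. The pointer (1.046) and the readings after lifting did not bear that out. A few other network detections were plainly wrong, such as "blank" reported at the collar, and I ignored them.

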